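# Clear the sharpening stone and open the oil

### The arm

A 7-joint arm with a two-finger parallel gripper is mounted at the origin on a cart in front of the work surface, level with it; the furniture and walls round the work are solid. World frame = base frame: x ahead of the robot, y to its left, z up, the work surface at z = 0. Lengths are in m, angles in rad, forces in N, time in s.
With the tool pointing down it reaches from about 0.35 to 0.775 m from the base axis. Payload 3.1 kg.
Tool frame: the origin (TCP) lies at the very end of the fingers, on their centre line; the grasp point (between the pads) lies 19 mm behind it; z points along the fingers, y is the line along which they close (so a half turn about z gives the same grasp; the last joint's range is limited). The gripper opens to 85 mm and grips with 20 to 120 N. Pads are 22 mm wide; open, the fingers measure 114 mm over their backs; the gripper's body (76 mm by 85 mm) begins 54 mm behind the grasp point. The pads swing forward as they close: fully open they stand 13 mm farther back than shut.
Start: joints at [-0.042, 0.311, 0.014, 1.512, -0.004, 1.319, -0.027], TCP at [0.55, 0, 0.206] pointing down, gripper open.
Joint ranges: [-2.7, 2.7], [-0.3, 1.91], [-1.27, 1.3], [0.12, 2.57], [-1.44, 4.58], [0.2, 2.03], [-3.05, 3.05]. Speed limits (rad/s): [2.79, 2.79, 3.14, 3.14, 3.14, 3.14, 3.14].

### API

Orientations are given as [roll, pitch, yaw] about the fixed x, y, z axes, in that order (R = Rz(yaw) Ry(pitch) Rx(roll)).
In Python, from station import robot gives the robot as it stands. The module is installed in compiled form; this text tells all that it offers.
- The arm moves only by the shell command python3 -m inch 'ROWS' [FORCE]. ROWS is JSON, a list of rows, each a list of 3 entries, a list of its own where there are three numbers: the opening, from -1 (shut) to 1 (fully open), then the shift along the world's x, y, z in m, then the turn, a rotation vector about the world's x, y, z in degrees. In form: [[claw, [x, y, z], [ax, ay, az]], ...]. A call has 1 to 8 rows; each row is the pose to reach, as a shift and turn from the pose commanded when the call began; what a row does not reach only later rows make up. A row lasts 1/10 s, in which the tool goes at most 50 mm and 8.59 degrees, less where a joint would pass 70% of its speed; a pose out of reach is approached as far as the arm can. A call with a gripper value outside its range is refused whole. The fingers move at their own pace and stop on an object; FORCE is the grip in N (left out, the last holds). Time passes only in rows, so rows that repeat a pose let the fingers close. It gives the time, the measured TCP pose, the force, the opening and the grip force at its end, in the units of the state.
- robot.sense(): the state, without advancing time (a new reading comes with each control period).
- robot.read_camera(name): name is "scene" or "side" or "wrist"; returns the picture (400x640x3 uint8, red, green, blue); there is no depth.
- robot.camera_info(name): a dict with "fx", "fy", "cx", "cy" (pixels), "rvec" (rotation vector, rad) and "tvec" (3), from world to camera coordinates, as OpenCV has them; the wrist camera has in their place "hand_eye" (4x4, takes a point from camera to tool coordinates, whose origin is the TCP and whose axes are the flange's). Camera axes: x right, y down, z forward; pixel columns grow to the right and rows downward; lengths in m; the calibration is good to about 2 mm. The wrist camera is an equidistant fisheye: a pixel r from the principal point sees the ray r / f radians off the axis. A picture is of the moment at which its call begins: read the wrist's pose just before it. camera_info takes no time and is no camera call.
- robot.finish_job(): hands the job in; it is judged then, once.
Trained networks look in the newest picture that a camera, given by its name, has taken for a name from the list of things; names that differ only in an ending like _2 or _b are one class to them, and where a whole thing is asked for, a point or a joint stands for the part that bears it (a point fixed in the world has none). Each returns a list of dicts, best first, with "score" (0 to 1); they miss things now and then, are a little off and sometimes report something else, mostly with a low value. They report only what shows in the picture. A call takes as long as a camera call. They do not tell look-alikes from the thing itself.
- robot.find_in(query, camera): "extent" ([left, top, width, height] in pixels, round what is visible of it).
- robot.masks_of(query, camera): "mask" (400x640 bool, what is visible of it) and "extent" ([left, top, width, height] in pixels, round what is visible of it).
- robot.place_of(query, camera): "xy" ([column, row] in pixels: a listed point, or the origin of a listed thing).
The state is a dict: "time_s": time; "qpos": joint angles; "qd": joint speeds; "joint_efforts": joint torques, N m; "tcp_pos": TCP position; "ee_rot": TCP orientation; "contact_force": force on the tool from outside, world axes, zero at the start; "ft_torque": the same for the moment, N m; "gripper_width": finger opening in m; "gripper_force": force on a finger pad.
Only numpy, scipy, OpenCV 4.12 (cv2) and the standard library are available. Lean on these libraries where they do the work, as an engineer would, in place of code of your own. Each camera call takes 0.05 s, during which the arm holds its last target. There are 200 camera calls.

### The job

Get the sharpening stone ready for oiling: with the scraper block, wipe the three metal chips off the stone into the tray at its end (do not touch the chips with the fingers), and stand the scraper aside on the desk. Then open the oil bottle's safety cap: press it down, keep it down while turning it anticlockwise until it is free, and lift it off. Finish while still holding the cap level, straight above the bottle's mouth and a few centimetres clear of it; leave the other things on the desk where they are.

Things in the scene. Friction and masses are not known exactly. Their poses are not given: they have to be found in the camera images.
- stone: Fixed sharpening station: grey stone 76 mm (its x) by 180 mm (its y) on a wooden base; origin on the desk under the stone's middle, stone top 26 mm above the desk. Its +y end (y = 90 mm) drops into an aluminium tray 136 mm wide, y = 90 to 172 mm, floor 3 mm and walls 14 mm above the desk. The stone has no fences; 30 mm at its -y end are free of chips.
- scraper_center (a point): Centre (27 mm above its sole) of the loose scraper block, 0.12 kg, standing on the desk: steel sole 108 mm (its x) by 24 mm, wooden block 100 x 26 mm up to 24 mm above the bottom, on it a grip rib 70 mm long (x), 16 mm thick (y), up to 54 mm. Longer than the stone is wide: held across the stone, one stroke along the stone's +y clears it.
- chip_0_center (a point): Bent metal chip no. 1, 14 x 9 x 8 mm, lying loose on the stone; this point is 3 mm above its underside.
- chip_1_center (a point): Bent metal chip no. 2, 14 x 9 x 8 mm, lying loose on the stone; this point is 3 mm above its underside.
- chip_2_center (a point): Bent metal chip no. 3, 14 x 9 x 8 mm, lying loose on the stone; this point is 3 mm above its underside.
- oil_bottle: Round white oil bottle, 78 mm across, in a 115 mm square steel holder screwed to the desk: it does not move. Origin on the desk under its axis, z up. Shoulder 93 mm high; neck 30 mm across with a bayonet flange 40 mm across, flange top 120 mm above the desk. In the locked cap, the cap's x axis is parallel to the bottle's x.
- mouth (a point): Centre of the bottle's mouth: top of the grey spring valve in the neck, 134 mm above the desk when not pressed. The cap locks here by two inner lugs: unpressed it neither lifts nor turns more than about 0.15 rad. Pressed over 4 mm (aim at 5.5 to 6) it turns anticlockwise seen from above; it lifts off when turned 1.10 to 1.42 rad (aim at 1.27); stop at 1.45.
- cap_center (a point): Centre of the loose grey safety cap (0.1 kg), on its axis 26 mm above its lower edge. Round skirt 56 mm across, 30 mm high, flat top 4 mm above this point; across the top a grip bar 46 mm long (cap x), 16 mm thick (cap y), its top 26 mm above this point. Locked, its lower edge is 108 mm and flat top 138 mm above the desk; 1.5 mm sideways play.
- valve (a joint): Spring valve under the cap, in m: 0 = up (locked cap at rest), grows as the cap is pressed down, 0.0075 = hard stop. The spring pushes back with 5 N at 0, rising to 9.5 N at 0.0075.
- scissors: Bystander: scissors, 87 x 199 x 9 mm, lying on the desk. Leave alone.
- pin_case: Bystander: round flat pin case, 56 mm across, 16 mm high. Leave alone.
- tape_measure: Bystander: tape measure, 52 x 71 x 17 mm. Leave alone.
- thread_spool: Bystander: standing thread spool, 28 mm across, 52 mm high. Leave alone.
Mind the look-alikes: they are no part of the job. What is meant by the part that bears cap_center is not green, and is the larger of those in its own colour.

How it is judged:
By the outcome, as a careful person would: the job done as asked, in the order asked, and still so for the second after the job is handed in, while the arm keeps its last pose, push and grip.
It also fails if it takes over 64 s, if anything falls off the work surface, if the arm or the gripper's body presses on something with over 40 N, if the wrist force passes 120 N, or if a joint passes its speed limit or range.

## Working session

There is one attempt and no reset: what is moved stays moved. The work goes in short steps, Python scripts to look and compute and a shell command to move; the robot and the scene stay as the last step left them, time stands still between calls to the robot, and variables do not carry over. Pictures are saved under pics/ and viewed, at most 10 in all, crops included, and the job is handed in when it is done.

```bash
mkdir -p pics; cat > h.py <<'E'
import numpy as np, cv2
from station import robot
from scipy.spatial.transform import Rotation as R
def ray(cam,uv,s=None):
    i=robot.camera_info(cam)
    d=np.array([(uv[0]-i['cx'])/i['fx'],(uv[1]-i['cy'])/i['fy']])
    if cam=='wrist':
        r=np.linalg.norm(d); v=np.r_[d/r*np.sin(r),np.cos(r)] if r>1e-9 else np.array([0,0,1.])
        H=np.array(i['hand_eye']); s=s or robot.sense()
        T=R.from_euler('xyz',s['ee_rot']).as_matrix()
        return T@H[:3,3]+np.array(s['tcp_pos']), T@H[:3,:3]@v
    M=cv2.Rodrigues(np.array(i['rvec'],float))[0]; t=np.array(i['tvec'],float).ravel()
    return -M.T@t, M.T@np.r_[d,1]
def atz(cam,uv,z,s=None):
    o,v=ray(cam,uv,s); return o+v*(z-o[2])/v[2]
def save(cam,n):
    cv2.imwrite('pics/'+n,robot.read_camera(cam)[:,:,::-1])
E
python3 - <<'E'
from h import *
np.set_printoptions(precision=4,suppress=True)
Z=dict(stone=0,scraper_center=.027,chip_0_center=.029,oil_bottle=0,mouth=.134,cap_center=.134)
for c in ['scene','side','wrist']:
    save(c,c+'0.png')
    for q,z in Z.items():
        for r in robot.place_of(q,c)[:5]:
            print(c,q,round(r['score'],2),np.round(r['xy'],1),atz(c,r['xy'],z))
print(robot.sense())
E
```

```text
scene stone 0.67 [344.9 240.8] [ 0.5234 -0.105   0.    ]
scene scraper_center 0.71 [419.  289.8] [ 0.495  -0.3483  0.027 ]
scene chip_0_center 0.39 [352.3 247.4] [ 0.4967 -0.1482  0.029 ]
scene oil_bottle 0.73 [248.4 196.6] [0.4746 0.2337 0.    ]
scene mouth 0.55 [243.3 160.4] [0.4813 0.239  0.134 ]
scene cap_center 0.87 [246.4 159. ] [0.4916 0.2371 0.134 ]
scene cap_center 0.7 [206.8 205.1] [0.2956 0.17   0.134 ]
scene cap_center 0.58 [221.3 162.3] [0.4346 0.2806 0.134 ]
side stone 0.95 [344.3 202.6] [ 0.5138 -0.1077  0.    ]
side scraper_center 0.83 [385.7 158. ] [ 0.4875 -0.349   0.027 ]
side oil_bottle 0.68 [287.5 286.3] [0.4865 0.253  0.    ]
side mouth 0.82 [289.4 246.2] [0.4844 0.2411 0.134 ]
side cap_center 0.98 [288.1 249.6] [0.481 0.252 0.134]
side cap_center 0.76 [246.  314.9] [0.4554 0.4531 0.134 ]
side cap_center 0.73 [334.4 311. ] [0.3025 0.3528 0.134 ]
wrist stone 0.97 [293.2 256.9] [ 0.5122 -0.111   0.    ]
wrist chip_0_center 0.39 [289.8 287.8] [ 0.509  -0.1419  0.029 ]
wrist chip_0_center 0.18 [415.1  82.4] [0.6551 0.1123 0.029 ]
wrist oil_bottle 0.74 [286.  266.8] [ 0.5018 -0.1261  0.    ]
wrist mouth 0.55 [306.  236.8] [ 0.5368 -0.0291  0.134 ]
{'time_s': 1.05, 'qpos': array([-0.0417,  0.3109,  0.014 ,  1.5115, -0.0044,  1.3192, -0.0272]), 'qd': array([-0.0006, -0.0007,  0.0018, -0.001 , -0.0016, -0.0003, -0.001 ]), 'joint_efforts': array([  0.0001, -37.9819,   0.1456, -23.0869,   0.0121,   0.0018,
         0.    ]), 'tcp_pos': array([0.55  , 0.    , 0.2056]), 'ee_rot': array([3.1416, 0.    , 1.5709]), 'contact_force': array([-0.616 , -0.0053,  1.1568]), 'ft_torque': array([-0.0387,  0.0124, -0.0165]), 'gripper_force': 0.0, 'gripper_width': 0.0853755573208494}
```

View pics/scene0.png

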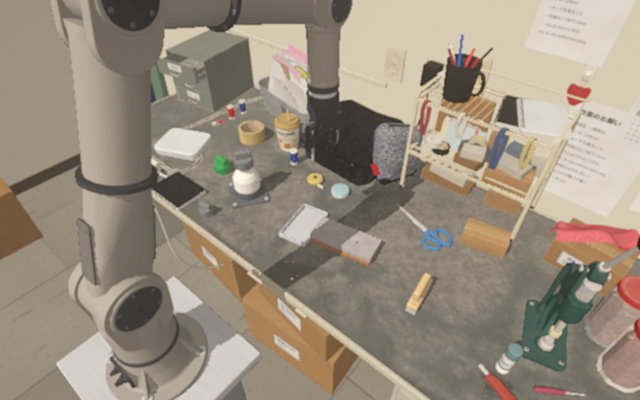

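View pics/side0.png

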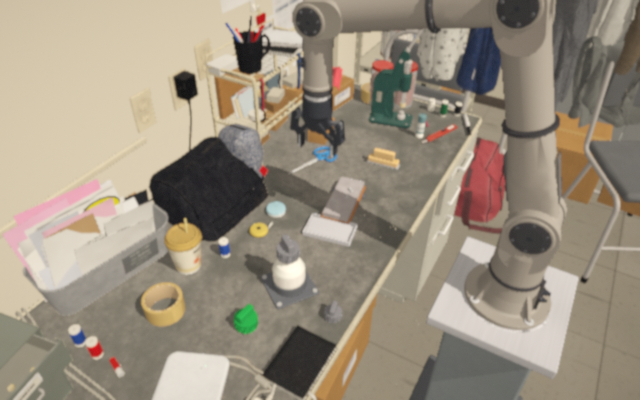

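View pics/wrist0.png

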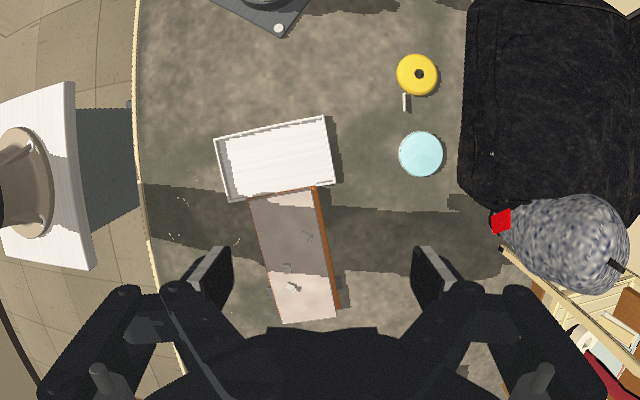

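The pictures agree. The scene view shows the scraper at (419,290) and the bottle with its grey cap at (246,160). The green cap at (221,162) and the small grey one at (206,208) are look-alikes. In the wrist view the stone's top runs from (283,323)/(337,317) to (248,198)/(315,187), with chips near (292,287), (290,265) and (307,235).

```bash
python3 - <<'E'
from h import *
np.set_printoptions(precision=4,suppress=True)
print(robot.camera_info('wrist')['hand_eye'])
for p in [(283,323),(337,317),(248,198),(315,187)]: print('stone',p,atz('wrist',p,.026))
for p in [(292,287),(290,265),(307,235)]: print('chip',atz('wrist',p,.029))
for c in ['scene','side']:
    robot.read_camera(c)
    m=robot.masks_of('scraper_center',c)[0]; print(c,m['score'],m['extent'])
    ys,xs=np.nonzero(m['mask']); P=np.array([atz(c,(x,y),.027)[:2] for x,y in zip(xs,ys)])
    w,V=np.linalg.eigh(np.cov(P.T)); print(P.mean(0),np.sqrt(w)*12**.5,np.degrees(np.arctan2(*V[::-1,1])))
    for q,z in [('scissors',0),('tape_measure',.01),('pin_case',.01),('thread_spool',.02)]:
        for r in robot.place_of(q,c)[:2]: print(c,q,r['score'],atz(c,r['xy'],z))
E
```

```text
[[ 0.001  -0.966  -0.2585  0.0657]
 [ 1.      0.0009  0.0004 -0.0005]
 [-0.0001 -0.2585  0.966  -0.1681]
 [ 0.      0.      0.      1.    ]]
stone (283, 323) [ 0.4965 -0.2023  0.026 ]
stone (337, 317) [ 0.571  -0.1907  0.026 ]
stone (248, 198) [ 0.4629 -0.0235  0.026 ]
stone (315, 187) [ 0.5422 -0.0104  0.026 ]
chip [ 0.5119 -0.1406  0.029 ]
chip [ 0.5107 -0.1086  0.029 ]
chip [ 0.5325 -0.0682  0.029 ]
scene 0.77 [405.8, 272.7, 26.9, 41.6]
[ 0.4869 -0.3535] [0.0271 0.1224] -172.2987845897813
scene scissors 0.85 [ 0.7124 -0.2388 -0.    ]
scene scissors 0.46 [ 0.4858  0.2469 -0.    ]
scene tape_measure 0.66 [0.6592 0.1058 0.01  ]
scene pin_case 0.48 [0.6434 0.0261 0.01  ]
scene thread_spool 0.51 [0.6751 0.2344 0.02  ]
side 0.88 [364.9, 146.9, 35.0, 25.6]
[ 0.4938 -0.3415] [0.0854 0.1048] 154.49554877625584
side scissors 0.57 [ 0.7035 -0.2255  0.    ]
side tape_measure 0.51 [0.6508 0.1434 0.01  ]
side pin_case 0.67 [0.6686 0.0454 0.01  ]
side thread_spool 0.48 [0.6716 0.2553 0.02  ]
```

```bash
python3 -m inch '[[1,[-0.012,-0.05,0.02],[0,0,0]],[1,[-0.025,-0.1,0.03],[0,0,0]],[1,[-0.035,-0.15,0.04],[0,0,0]],[1,[-0.045,-0.2,0.04],[0,0,0]],[1,[-0.055,-0.25,0.04],[0,0,0]],[1,[-0.055,-0.29,0.04],[0,0,0]],[1,[-0.055,-0.29,0.04],[0,0,0]]]'; python3 - <<'E'
from h import *
save('wrist','w1.png')
print(robot.sense()['tcp_pos'],robot.sense()['ee_rot'],robot.sense()['qpos'])
for r in robot.place_of('scraper_center','wrist'): print(r,atz('wrist',r['xy'],.027))
E
```

```text
time_s: 2.35
tcp_pos: [0.4908, -0.3004, 0.2454]
ee_rot: [-3.139, 0.007, 1.556]
contact_force: [-0.5, -0.5, -0.5]
gripper_width: 0.0855
gripper_force: 0.0
[ 0.49257962 -0.29563662  0.24525038] [-3.14001420e+00  2.86515224e-03  1.56115221e+00] [ 0.37850096  0.34588512  0.1826371   1.37247668 -0.05894079  1.42866725
  0.54924493]
{'xy': [325.9, 210.3], 'score': 0.63} [ 0.49922464 -0.34182398  0.027     ]
```

View pics/w1.png

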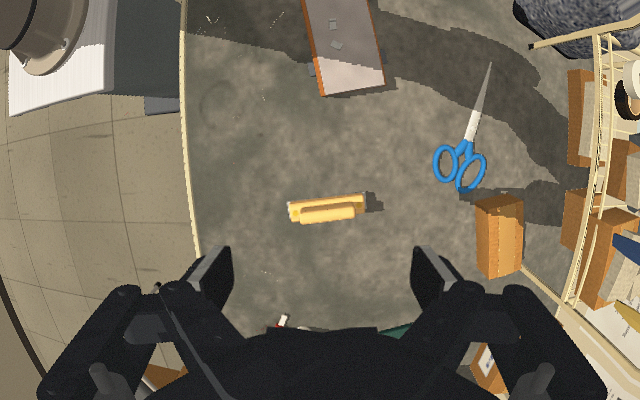

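Wrist view: the scraper is at about (327,210), with its rib running from (302,218) to (354,211). The stone's near end is at (322,97)–(386,84), and the scissors are well clear to the right.

```bash
python3 - <<'E'
from h import *
np.set_printoptions(precision=4,suppress=True)
robot.read_camera('wrist'); s=robot.sense(); im=robot.read_camera('wrist'); print(s['tcp_pos'])
for p in [(301,214),(353,207),(302,223),(355,217)]: print('rib',p,atz('wrist',p,.054 if p[1]<214.5 and p[1]!=217 else .024))
m=robot.masks_of('scraper_center','wrist')[0]; ys,xs=np.nonzero(m['mask'])
P=np.array([atz('wrist',(x,y),.027)[:2] for x,y in zip(xs,ys)],np.float32)
print(m['score'],m['extent'],cv2.minAreaRect(P))
w,V=np.linalg.eigh(np.cov(P.T)); print(P.mean(0),np.degrees(np.arctan2(*V[::-1,1])))
for p in [(322,97),(386,84)]: print('stone',atz('wrist',p,.026))
for q in ('stone','scraper_center'):
  for r in robot.place_of(q,'wrist'): print(q,r,atz('wrist',r['xy'],0 if q=='stone' else .027))
x,y,w,h=map(int,m['extent']); c=im[y-15:y+h+15,x-20:x+w+20,::-1]
cv2.imwrite('pics/c1.png',cv2.resize(c,None,fx=6,fy=6,interpolation=2)); print(x-20,y-15)
E
```

```text
[ 0.4952 -0.2895  0.2453]
rib (301, 214) [ 0.4706 -0.3346  0.054 ]
rib (353, 207) [ 0.5337 -0.3256  0.054 ]
rib (302, 223) [ 0.4697 -0.3565  0.024 ]
rib (355, 217) [ 0.54   -0.3479  0.024 ]Traceback (most recent call last):
  File "<stdin>", line 6, in <module>
  File "h.py", line 15, in atz
    o,v=ray(cam,uv,s); return o+v*(z-o[2])/v[2]
        ~~~^^^^^^^^^^
  File "h.py", line 9, in ray
    H=np.array(i['hand_eye']); s=s or robot.sense()
                                      ~~~~~~~~~~~^^
ValueError: time passes only in moves, steps and waits
```

```bash
python3 - <<'E'
from h import *
np.set_printoptions(precision=4,suppress=True)
s=robot.sense(); im=robot.read_camera('wrist'); print(s['tcp_pos'])
m=robot.masks_of('scraper_center','wrist')[0]; ys,xs=np.nonzero(m['mask'])
P=np.array([atz('wrist',(x,y),.027,s)[:2] for x,y in zip(xs,ys)],np.float32)
print(m['score'],m['extent'],cv2.minAreaRect(P))
w,V=np.linalg.eigh(np.cov(P.T)); print(P.mean(0),np.degrees(np.arctan2(*V[::-1,1])))
for q in ('stone','scraper_center'):
  for r in robot.place_of(q,'wrist'): print(q,r,atz('wrist',r['xy'],0 if q=='stone' else .027,s))
x,y,w,h=map(int,m['extent']); c=im[y-15:y+h+15,x-20:x+w+20,::-1]
cv2.imwrite('pics/c1.png',cv2.resize(c,None,fx=6,fy=6,interpolation=2)); print(x-20,y-15)
E
```

```text
[ 0.4959 -0.2878  0.2455]
0.76 [283.9, 202.9, 76.0, 30.6] ((0.49679824709892273, -0.3495952785015106), (0.10410908609628677, 0.03878660500049591), 6.80138635635376)
[ 0.497  -0.3481] -173.70110863833975
stone {'xy': [335.7, 40.1], 'score': 0.74} [ 0.5137 -0.1119  0.    ]
scraper_center {'xy': [321.7, 221.0], 'score': 0.89} [ 0.4962 -0.3521  0.027 ]
263 187
```

View pics/c1.png

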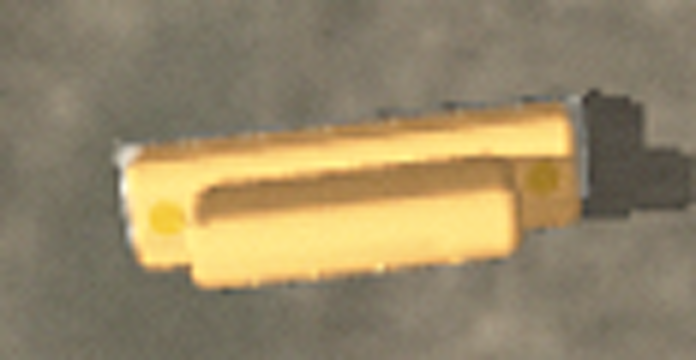

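The crop shows the scraper block's two end dots centred at about pixel (322,220). This puts the scraper at (0.4965, -0.351) with a yaw of about 6.8°, so I turn the tool +97°, then descend.

```bash
python3 -m inch '[[1,[0.0015,-0.061,-0.02],[0,0,8.5]],[1,[0.0015,-0.061,-0.04],[0,0,17]],[1,[0.0015,-0.061,-0.06],[0,0,25.5]],[1,[0.0015,-0.061,-0.08],[0,0,34]],[1,[0.0015,-0.061,-0.1],[0,0,42.5]],[1,[0.0015,-0.061,-0.1],[0,0,51]],[1,[0.0015,-0.061,-0.1],[0,0,59.5]],[1,[0.0015,-0.061,-0.1],[0,0,68]]]' | head -3; python3 -m inch '[[1,[0,0,0],[0,0,8.5]],[1,[0,0,0],[0,0,17]],[1,[0,0,0],[0,0,25.5]],[1,[0,0,0],[0,0,29]],[1,[0,0,0],[0,0,29]],[1,[0,0,0],[0,0,29]],[1,[0,0,0],[0,0,29]]]'; python3 - <<'E'
from h import *
s=robot.sense(); print(s['qpos'],s['ee_rot'],s['tcp_pos']); save('wrist','w2.png')
for r in robot.place_of('scraper_center','wrist'): print(r,atz('wrist',r['xy'],.027,s))
E
```

```text
time_s: 3.6
tcp_pos: [0.4968, -0.3502, 0.1455]
ee_rot: [3.141, -0.0, 2.765]
time_s: 4.3
tcp_pos: [0.4966, -0.3508, 0.1456]
ee_rot: [-3.142, 0.0, -3.02]
contact_force: [0.8, -0.5, 0.8]
gripper_width: 0.0851
gripper_force: 0.0
[ 0.6778765   0.47108906 -0.13398534  1.43292834  0.06414308  1.24179946
  2.23010048] [-3.14154376e+00  8.07785591e-06 -3.01987964e+00] [ 0.49662522 -0.35075465  0.14563329]
{'xy': [322.6, 189.8], 'score': 0.63} [ 0.49629205 -0.34920996  0.027     ]
```

View pics/w2.png

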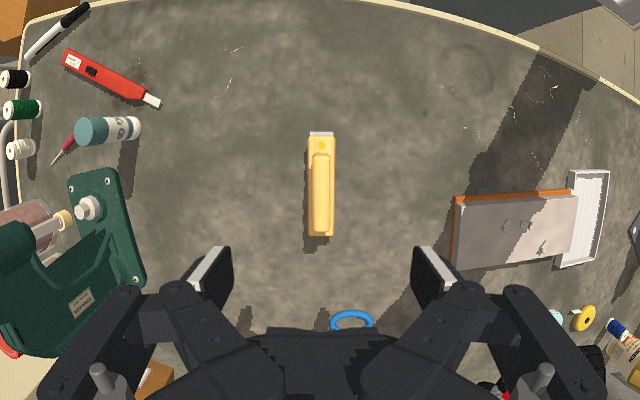

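The scraper sits centred between the fingers at (322,186) and lines up with them. Descend and grip.

```bash
python3 -m inch '[[1,[0,0.0007,-0.045],[0,0,0]],[1,[0,0.0007,-0.085],[0,0,0]],[1,[0,0.0007,-0.105],[0,0,0]],[1,[0,0.0007,-0.1165],[0,0,0]],[1,[0,0.0007,-0.1165],[0,0,0]],[-1,[0,0.0007,-0.1165],[0,0,0]],[-1,[0,0.0007,-0.1165],[0,0,0]],[-1,[0,0.0007,-0.1165],[0,0,0]]]' 50; python3 -m inch '[[-1,[0,0,0],[0,0,0]],[-1,[0,0,0],[0,0,0]],[-1,[0,0,0],[0,0,0]],[-1,[0,0,0],[0,0,0]],[-1,[0,0,0],[0,0,0]],[-1,[0,0,0],[0,0,0]]]' 50
```

```text
time_s: 5.2
tcp_pos: [0.4977, -0.351, 0.0308]
ee_rot: [-3.139, 0.002, -3.019]
contact_force: [-0.1, 1.0, 0.2]
gripper_width: 0.0437
gripper_force: 0.0
time_s: 5.8
tcp_pos: [0.4965, -0.3502, 0.029]
ee_rot: [3.141, -0.0, -3.019]
contact_force: [0.3, 1.5, 0.0]
gripper_width: -0.0
gripper_force: 0.0
```

```bash
python3 - <<'E'
from h import *
s=robot.sense(); print(s['gripper_width'],s['gripper_force'],s['tcp_pos']); a=robot.read_camera('wrist');b=robot.read_camera('side')
b=cv2.resize(b[100:220,300:460],None,fx=4,fy=4)
c=np.zeros((580,640,3),np.uint8); c[:300]=a[60:360]; c[300:580,:640]=b[100:380]
cv2.imwrite('pics/c2.png',c[:,:,::-1])
E
```

```text
-4.142937621124588e-05 0.0 [ 0.4964809  -0.35024997  0.02904323]
```

View pics/c2.png

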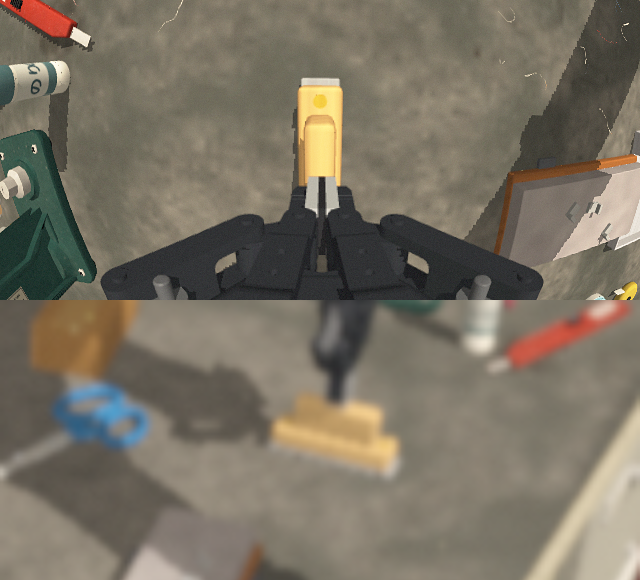

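```bash
python3 - <<'E'
from h import *
i=robot.camera_info('side'); K=np.array([[i['fx'],0,i['cx']],[0,i['fy'],i['cy']],[0,0,1]])
for p in [(.4965,-.350,.029),(.4965,-.350,.054),(.4965,-.350,.08)]:
    q=cv2.projectPoints(np.array([p]),np.array(i['rvec'],float),np.array(i['tvec'],float),K,None)[0].ravel(); print(p,q,(q-[300,100])*4-[0,100]+[0,300])
robot.read_camera('side')
print([ (r['score'],r['xy']) for r in robot.place_of('scraper_center','side')])
s=robot.sense();robot.read_camera('wrist')
print([ (r['score'],r['xy'],atz('wrist',r['xy'],.027,s)) for r in robot.place_of('scraper_center','wrist')])
w=robot.camera_info('wrist'); H=np.linalg.inv(np.array(w['hand_eye']))
for z in (0,-.025,-.05):
    v=H@[0,0,z,1]; t=np.arctan2(np.hypot(v[0],v[1]),v[2]); d=v[:2]/np.hypot(v[0],v[1])*t*w['fx']; print(z,d+[w['cx'],w['cy']-60])
E
```

```text
(0.4965, -0.35, 0.029) [383.38100508 156.53064005] [333.5240203  426.12256018]
(0.4965, -0.35, 0.054) [384.09013366 150.27102701] [336.36053466 401.08410806]
(0.4965, -0.35, 0.08) [384.84227691 143.63171545] [339.36910763 374.52686181]
[(0.88, [383.6, 154.4])]
[(0.75, [320.0, 233.1], array([ 0.4957632 , -0.35072437,  0.027     ]))]
0 [320.64232064 175.62931691]
-0.025 [320.52946782 193.55737801]
-0.05 [320.38095258 217.508255  ]
```

```bash
python3 -m inch '[[-1,[0,0,0.01],[0,0,0]],[-1,[0,0,0.02],[0,0,0]],[-1,[0,0,0.03],[0,0,0]],[-1,[0,0,0.03],[0,0,0]],[-1,[0,0,0.03],[0,0,0]]]' 50;  python3 - <<'E'
from h import *
s=robot.sense(); a=robot.read_camera('wrist')
print([ (r['score'],r['xy']) for r in robot.place_of('scraper_center','wrist')])
b=robot.read_camera('side')
print([ (r['score'],r['xy']) for r in robot.place_of('scraper_center','side')])
c=np.zeros((600,640,3),np.uint8); c[:300]=cv2.resize(a[180:340,230:410],(338,300)).repeat(1,0)[:, :338].__class__((300,338,3),np.uint8) if 0 else 0
c[:300,:338]=cv2.resize(a[180:340,230:410],(338,300)); c[300:,:400]=cv2.resize(b[110:185,330:430],(400,300),interpolation=2)
cv2.imwrite('pics/c3.png',c[:,:420,::-1])
E
```

```text
time_s: 6.6
tcp_pos: [0.4969, -0.3505, 0.0599]
ee_rot: [-3.141, 0.001, -3.019]
contact_force: [-0.1, 0.3, -0.4]
gripper_width: -0.0001
gripper_force: 0.0
[(0.79, [320.6, 216.3]), (0.36, [552.4, 253.0])]
[(0.69, [382.8, 155.9])]
```

View pics/c3.png

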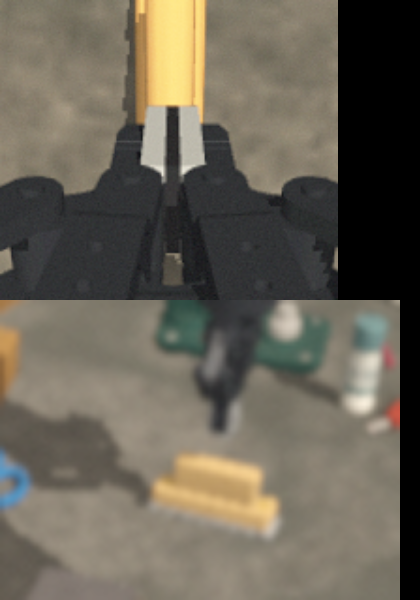

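The scraper stayed on the desk. In both views the fingertips end about 25 mm short of the reported TCP: at side-crop (222,430) they are still about 30 mm above the rib top at (220,465). I'll probe the rib top with the shut fingers to measure this offset.

```bash
python3 - <<'E'
from h import *
w=robot.camera_info('wrist'); H=np.linalg.inv(np.array(w['hand_eye']))
for x in (0,.011):
  for z in (0,-.0125,-.025,-.03):
    v=H@[x,0,z,1]; t=np.arctan2(np.hypot(v[0],v[1]),v[2]); d=v[:2]/np.hypot(v[0],v[1])*t*w['fx']; print(x,z,d+[w['cx'],w['cy']])
E
python3 -m inch '[[-1,[0,0,-0.02],[0,0,0]],[-1,[0,0,-0.028],[0,0,0]],[-1,[0,0,-0.03],[0,0,0]],[-1,[0,0,-0.031],[0,0,0]],[-1,[0,0,-0.032],[0,0,0]],[-1,[0,0,-0.032],[0,0,0]]]' | grep -E 'tcp|contact'
python3 -m inch '[[-1,[0,0,-0.001],[0,0,0]],[-1,[0,0,-0.002],[0,0,0]],[-1,[0,0,-0.002],[0,0,0]]]' | grep -E 'tcp|contact'
```

```text
0 0 [320.64277887 235.62970885]
0 -0.0125 [320.59002904 243.98311854]
0 -0.025 [320.52994962 253.55787327]
0 -0.03 [320.50354303 257.78706022]
0.011 0 [320.64549404 217.67334725]
0.011 -0.0125 [320.59088678 224.94663238]
0.011 -0.025 [320.52820963 233.33932028]
0.011 -0.03 [320.50048984 237.06650721]
tcp_pos: [0.4957, -0.3501, 0.0285]
contact_force: [-3.6, 2.2, 8.8]
tcp_pos: [0.4957, -0.3503, 0.0285]
contact_force: [-6.4, 4.1, 16.5]
```

The probe touched the rib at a TCP of about 0.0285, so the real tips sit about 25.5 mm behind the reported TCP. I'll go lower by that amount.

```bash
python3 -m inch '[[-1,[0,0,0.02],[0,0,0]],[0.2,[0,0,0.03],[0,0,0]],[0.2,[0,0,0.03],[0,0,0]],[0.2,[0,0,0.03],[0,0,0]],[0.2,[0,0,0.03],[0,0,0]],[0.2,[0,0,0.03],[0,0,0]]]' | grep -E 'width|tcp'
python3 -m inch '[[0.2,[0,0,-0.02],[0,0,0]],[0.2,[0,0,-0.04],[0,0,0]],[0.2,[0,0,-0.052],[0,0,0]],[0.2,[0,0,-0.052],[0,0,0]],[0.2,[0,0,-0.052],[0,0,0]],[-1,[0,0,-0.052],[0,0,0]],[-1,[0,0,-0.052],[0,0,0]],[-1,[0,0,-0.052],[0,0,0]]]' 60
python3 -m inch '[[-1,[0,0,0],[0,0,0]],[-1,[0,0,0],[0,0,0]],[-1,[0,0,0],[0,0,0]],[-1,[0,0,0],[0,0,0]]]' 60
```

```text
tcp_pos: [0.4958, -0.3498, 0.054]
gripper_width: 0.0512
time_s: 9.1
tcp_pos: [0.4974, -0.3509, 0.0043]
ee_rot: [-3.14, 0.002, -3.019]
contact_force: [0.4, -0.2, 3.1]
gripper_width: 0.0148
gripper_force: 59.3
time_s: 9.5
tcp_pos: [0.4973, -0.3509, 0.0042]
ee_rot: [-3.14, 0.002, -3.019]
contact_force: [-0.1, -0.7, 5.9]
gripper_width: 0.0148
gripper_force: 59.7
```

```bash
python3 -m inch '[[-1,[0,0,0.03],[0,0,0]],[-1,[0,0,0.07],[0,0,1]],[-1,[0.01,0.045,0.07],[0,0,2]],[-1,[0.02,0.09,0.07],[0,0,3]],[-1,[0.03,0.135,0.07],[0,0,3]],[-1,[0.033,0.1665,0.07],[0,0,3]],[-1,[0.033,0.1665,0.07],[0,0,3]],[-1,[0.033,0.1665,0.07],[0,0,3]]]' 60
python3 - <<'E'
from h import *
s=robot.sense(); im=robot.read_camera('wrist'); cv2.imwrite('pics/w4.png',im[:,:,::-1])
for r in robot.place_of('stone','wrist'): print('stone',r,atz('wrist',r['xy'],0,s))
for r in robot.place_of('chip_0_center','wrist'): print('chip',r,atz('wrist',r['xy'],.029,s))
for r in robot.place_of('scraper_center','wrist'): print('scr',r,atz('wrist',r['xy'],.097,s))
print(s['tcp_pos'],s['ee_rot'])
E
```

```text
time_s: 10.3
tcp_pos: [0.5289, -0.1826, 0.0723]
ee_rot: [3.141, -0.002, -2.964]
contact_force: [-0.1, -1.4, -0.2]
gripper_width: 0.0151
gripper_force: 59.0
stone {'xy': [408.0, 204.8], 'score': 0.73} [ 0.51767208 -0.11119572  0.        ]
chip {'xy': [384.3, 197.8], 'score': 0.58} [ 0.50931284 -0.13991286  0.029     ]
scr {'xy': [321.0, 250.1], 'score': 0.64} [ 0.52713402 -0.18262322  0.097     ]
[ 0.528864   -0.18255668  0.07231964] [ 3.14095138e+00 -1.81036452e-03 -2.96421836e+00]
```

View pics/w4.png

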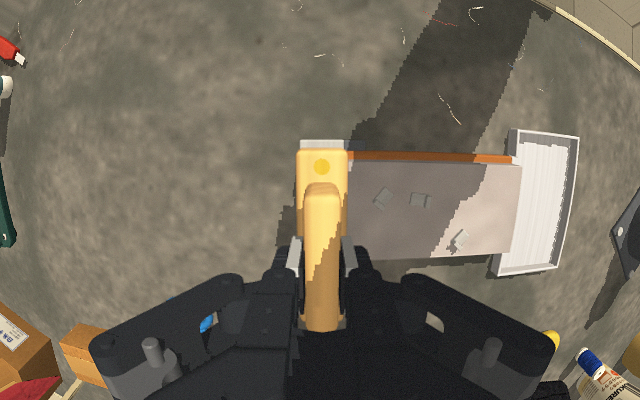

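The scraper is held squarely across the stone's free end. The chips are at (384,198), (420,200) and (460,239), all ahead of it.

```bash
python3 - <<'E'
from h import *
s=robot.sense()
for p in [(350,161),(521,167),(512,252),(380,259)]: print('stone',atz('wrist',p,.026,s))
for p in [(384,198),(420,199),(460,239)]: print('chip',atz('wrist',p,.029,s))
E
```

```text
stone [ 0.48837175 -0.17228189  0.026     ]
stone [ 0.4643036  -0.03208658  0.026     ]
stone [ 0.53726497 -0.01422607  0.026     ]
stone [ 0.55835865 -0.13434264  0.026     ]
chip [ 0.50967455 -0.14341317  0.029     ]
chip [ 0.5056871  -0.11639449  0.029     ]
chip [ 0.53138048 -0.07383626  0.029     ]
```

```bash
python3 -m inch '[[-1,[0,-0.001,-0.025],[0,0,0]],[-1,[0,-0.001,-0.038],[0,0,0]],[-1,[0,-0.001,-0.043],[0,0,0]],[-1,[0,-0.001,-0.045],[0,0,0]],[-1,[0,-0.001,-0.045],[0,0,0]]]' 70
```

```text
time_s: 11.0
tcp_pos: [0.5274, -0.186, 0.0303]
ee_rot: [-3.142, -0.004, -2.969]
contact_force: [-8.3, -0.1, 14.0]
gripper_width: 0.0146
gripper_force: 73.2
```

```bash
python3 -m inch '[[-1,[-0.001,0.006,0.001],[0,0,0]],[-1,[-0.003,0.018,0.001],[0,0,0]],[-1,[-0.005,0.03,0.001],[0,0,0]],[-1,[-0.007,0.042,0.001],[0,0,0]],[-1,[-0.0095,0.054,0.001],[0,0,0]],[-1,[-0.0115,0.066,0.001],[0,0,0]],[-1,[-0.0135,0.078,0.001],[0,0,0]],[-1,[-0.0155,0.09,0.001],[0,0,0]]]' 70
python3 - <<'E'
from h import *
s=robot.sense(); save('wrist','w5.png')
for q in ('chip_0_center',):
  for r in robot.place_of(q,'wrist'): print(r,atz('wrist',r['xy'],.029,s))
E
```

```text
time_s: 11.8
tcp_pos: [0.5154, -0.0949, 0.0303]
ee_rot: [-3.139, 0.003, -2.967]
contact_force: [1.4, -4.7, 5.4]
gripper_width: 0.0145
gripper_force: 72.2
{'xy': [349.8, 206.5], 'score': 0.61} [ 0.49547802 -0.08157875  0.029     ]
```

```bash
python3 -m inch '[[-1,[-0.002,0.012,0],[0,0,0]],[-1,[-0.004,0.024,0],[0,0,0]],[-1,[-0.0065,0.036,0],[0,0,0]],[-1,[-0.0085,0.048,0],[0,0,0]],[-1,[-0.0105,0.06,0],[0,0,0]],[-1,[-0.0125,0.072,0.0005],[0,0,0]],[-1,[-0.0145,0.083,0.001],[0,0,0]],[-1,[-0.0145,0.083,0.0015],[0,0,0]]]' 70
python3 -m inch '[[-1,[-0.0005,0.003,0.001],[0,0,0]],[-1,[-0.0005,0.003,0.02],[0,0,0]],[-1,[0.002,-0.03,0.06],[0,0,0]],[-1,[0.005,-0.075,0.08],[0,0,0]],[-1,[0.005,-0.12,0.08],[0,0,0]],[-1,[0.005,-0.12,0.08],[0,0,0]]]' 70
python3 - <<'E'
from h import *
s=robot.sense(); im=robot.read_camera('wrist'); cv2.imwrite('pics/w6.png',im[100:350,250:640,::-1].repeat(2,0).repeat(2,1))
for r in robot.place_of('chip_0_center','wrist'): print(r,atz('wrist',r['xy'],.006,s))
E
```

```text
time_s: 12.7
tcp_pos: [0.4976, -0.0074, 0.0298]
ee_rot: [3.138, -0.002, -2.962]
contact_force: [-0.6, -0.3, -1.0]
gripper_width: 0.0149
gripper_force: 71.2
time_s: 13.3
tcp_pos: [0.5032, -0.1423, 0.1108]
ee_rot: [-3.135, -0.001, -2.981]
contact_force: [0.2, -1.3, -1.5]
gripper_width: 0.0149
gripper_force: 71.1
{'xy': [453.8, 195.2], 'score': 0.44} [ 0.48374902 -0.01643907  0.006     ]
```

View pics/w6.png

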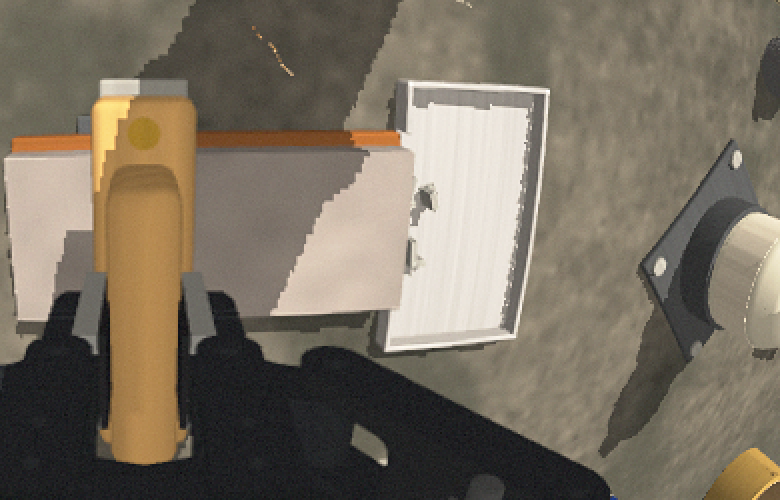

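Picture shows the stone surface clear and two chips in the tray, at (428,197) and (415,255). The third may be hidden behind the stone's end, so I'll check for it from above later. First the scraper goes back to its free spot.

```bash
python3 -m inch '[[-1,[0,-0.045,0],[0,0,0]],[-1,[-0.003,-0.09,0],[0,0,0]],[-1,[-0.005,-0.135,0],[0,0,0]],[-1,[-0.008,-0.18,0],[0,0,0]],[-1,[-0.008,-0.2185,-0.02],[0,0,0]],[-1,[-0.008,-0.2185,-0.06],[0,0,0]],[-1,[-0.008,-0.2185,-0.09],[0,0,0]],[-1,[-0.008,-0.2185,-0.1]
,[0,0,0]]]' 70 | grep tcp
python3 -m inch '[[-1,[0,0,-0.003],[0,0,0]],[-1,[0,0,-0.0065],[0,0,0]],[-1,[0,0,-0.0065],[0,0,0]],[-1,[0,0,-0.0065],[0,0,0]]]'
```

```text
tcp_pos: [0.4938, -0.3455, 0.0055]
time_s: 14.6
tcp_pos: [0.4978, -0.3507, 0.0058]
ee_rot: [-3.139, 0.002, -2.967]
contact_force: [0.9, 0.3, -0.9]
gripper_width: 0.0145
gripper_force: 71.1
```

```bash
python3 -m inch '[[-1,[0,0,-0.001],[0,0,0]],[-1,[0,0,-0.002],[0,0,0]],[-1,[0,0,-0.002],[0,0,0]],[-1,[0,0,-0.002],[0,0,0]]]' | grep -E 'tcp|contact'
```

```text
tcp_pos: [0.4975, -0.3509, 0.0043]
contact_force: [-0.8, 0.8, 6.2]
```

```bash
python3 -m inch '[[0.2,[0,0,0.001],[0,0,0]],[0.2,[0,0,0.001],[0,0,0]],[0.2,[0,0,0.001],[0,0,0]],[0.2,[0,0,0.001],[0,0,0]],[0.2,[0,0,0.02],[0,0,0]],[0.2,[0,0,0.06],[0,0,0]],[0.2,[0,0,0.1],[0,0,0]],[0.2,[0,0,0.15],[0,0,0]]]'
python3 -m inch '[[0.5,[0,0.03,0.04],[0,0,-8]],[0.5,[0,0.08,0.07],[0,0,-16]],[0.5,[0,0.13,0.07],[0,0,-24]],[0.5,[0,0.18,0.07],[0,0,-32]],[0.5,[0,0.22,0.07],[0,0,-40]],[0.5,[0,0.26,0.07],[0,0,-48]],[0.5,[0,0.3,0.07],[0,0,-56]],[0.5,[0,0.3,0.07],[0,0,-64]]]'
python3 -m inch '[[0.5,[0,0.01,0],[0,0,-8]],[0.5,[0,0.01,0],[0,0,-16]],[0.5,[0,0.01,0],[0,0,-24]],[0.5,[0,0.01,0],[0,0,-33]],[0.5,[0,0.01,0],[0,0,-33]],[0.5,[0,0.01,0],[0,0,-33]],[0.5,[0,0.01,0],[0,0,-33]]]'
python3 - <<'E'
from h import *
np.set_printoptions(precision=4,suppress=True)
s=robot.sense(); print(s['tcp_pos'],s['ee_rot'],s['qpos'])
for c in ('wrist','side','scene'):
  save(c,'a7_%s.png'%c)
  for q,z in [('chip_0_center',.006),('scraper_center',.027),('cap_center',.134),('mouth',.134),('oil_bottle',0),('stone',0)]:
    for r in robot.place_of(q,c): print(c,q,round(r['score'],2),np.round(r['xy'],1),atz(c,r['xy'],z,s))
  for m in robot.masks_of('cap_center',c):
    print('mask',m['score'],m['extent'])
  for m in robot.masks_of('chip_0_center',c): print('chipmask',m['score'],m['extent'])
E
```

```text
time_s: 15.8
tcp_pos: [0.4952, -0.3494, 0.1518]
ee_rot: [3.139, -0.003, -2.967]
contact_force: [0.3, -1.5, 0.4]
gripper_width: 0.0512
gripper_force: 0.0
time_s: 16.6
tcp_pos: [0.4964, -0.0417, 0.2223]
ee_rot: [3.138, -0.004, 2.205]
contact_force: [-0.3, 0.2, -0.2]
gripper_width: 0.0639
gripper_force: 0.0
time_s: 17.3
tcp_pos: [0.4965, -0.0403, 0.222]
ee_rot: [-3.142, -0.0, 1.625]
contact_force: [-1.1, 0.2, 0.8]
gripper_width: 0.0645
gripper_force: 0.0
[ 0.4965 -0.0403  0.222 ] [-3.1415 -0.      1.6253] [ 0.0845  0.1976 -0.0452  1.6176  0.0091  1.3267  0.0925]
wrist chip_0_center 0.48 [313.9 153.5] [ 0.4854 -0.0165  0.006 ]
wrist scraper_center 0.4 [454.4  65.3] [0.6512 0.1099 0.027 ]
wrist stone 0.84 [330.5 223.4] [ 0.5119 -0.1088  0.    ]
mask 0.3 [314.1, 0.1, 27.8, 14.1]
chipmask 0.4 [307.4, 153.1, 15.2, 2.8]
side chip_0_center 0.68 [287.5 284.1] [0.4875 0.2512 0.006 ]
side scraper_center 0.91 [383.7 156.8] [ 0.496  -0.3518  0.027 ]
side cap_center 0.87 [333.1 311. ] [0.3049 0.3542 0.134 ]
side cap_center 0.63 [244.  317.3] [0.4554 0.46   0.134 ]
side cap_center 0.62 [288.5 250.1] 
[... 213 characters left out ...]
45.8 200.1] [ 0.5153 -0.1204 -0.    ]
mask 0.91 [235.5, 303.4, 23.9, 31.0]
mask 0.74 [325.7, 302.6, 16.7, 24.8]
scene scraper_center 0.95 [416.3 289.5] [ 0.4915 -0.3429  0.027 ]
scene cap_center 0.94 [243.  157.2] [0.491  0.2511 0.134 ]
scene cap_center 0.73 [222.5 163.8] [0.4323 0.2725 0.134 ]
scene cap_center 0.64 [343.1 243.2] [ 0.418  -0.1731  0.134 ]
scene cap_center 0.53 [205.3 207.3] [0.288  0.1664 0.134 ]
scene cap_center 0.47 [243.2 159.2] [0.4849 0.2435 0.134 ]
scene mouth 0.67 [243.8 158.6] [0.488  0.2443 0.134 ]
scene stone 0.59 [343.3 240.8] [ 0.5205 -0.1016  0.    ]
mask 0.76 [198.6, 201.4, 14.6, 14.4]
mask 0.5 [216.2, 155.9, 17.2, 17.7]
chipmask 0.33 [226.9, 168.3, 44.4, 40.4]
```

```bash
python3 -m inch '[[0.5,[-0.005,0.04,0.02],[0,0,0]],[0.5,[-0.01,0.08,0.04],[0,0,0]],[0.5,[-0.015,0.12,0.06],[0,0,0]],[0.5,[-0.015,0.15,0.06],[0,0,0]],[0.5,[-0.015,0.15,0.06],[0,0,0]],[0.5,[-0.015,0.15,0.06],[0,0,0]],[0.5,[-0.015,0.15,0.06],[0,0,0]]]' | grep -E tcp
python3 - <<'E'
from h import *
np.set_printoptions(precision=4,suppress=True)
s=robot.sense(); print(s['tcp_pos'],s['ee_rot'])
c='wrist'; im=robot.read_camera(c); cv2.imwrite('pics/w8.png',im[:,:,::-1]); np.save('w8.npy',im)
import pickle; pickle.dump(s,open('s8.pkl','wb'))
for q,z in [('chip_0_center',.006),('cap_center',.134),('mouth',.134),('oil_bottle',0),('stone',0)]:
    for r in robot.place_of(q,c): print(c,q,round(r['score'],2),np.round(r['xy'],1),atz(c,r['xy'],z,s))
for m in robot.masks_of('cap_center',c):
    ys,xs=np.nonzero(m['mask']); print('mask',m['score'],m['extent'],len(xs))
for m in robot.masks_of('chip_0_center',c): print('chipmask',m['score'],m['extent'])
# tray rectified, 2mm per cell, stone frame x -70..70, y 80..175 at z=.004
a=np.radians(9.85);w=robot.camera_info(c);H=np.array(w['hand_eye']);T=R.from_euler('xyz',s['ee_rot']).as_matrix()
def px(P):
    v=(H[:3,:3].T@((T.T@(P-np.array(s['tcp_pos'])))-H[:3,3])); r=np.hypot(v[0],v[1]); return v[:2]/r*np.arctan2(r,v[2])*w['fx']+[w['cx'],w['cy']]
g=cv2.cvtColor(im,cv2.COLOR_RGB2GRAY)
for y in range(84,176,4):
    row=''
    for x in range(-66,67,3):
        P=np.array([.5165,-.110,.004])+np.array([x*np.cos(a)-y*np.sin(a),x*np.sin(a)+y*np.cos(a),0])/1000
        u=px(P); row+='%4d'%g[int(round(u[1])),int(round(u[0]))] if 0<=u[0]<640 and 0<=u[1]<400 else '   .'
    print(y,row)
E
```

```text
tcp_pos: [0.4816, 0.108, 0.2817]
[0.4816 0.108  0.2817] [-3.1409  0.0013  1.6208]
wrist chip_0_center 0.59 [318.6 245.5] [ 0.483  -0.0167  0.006 ]
wrist cap_center 0.98 [333.8  49.3] [0.4864 0.2476 0.134 ]
wrist cap_center 0.74 [233.3  46.5] [0.3827 0.2497 0.134 ]
wrist cap_center 0.63 [342.  240.8] [0.507  0.0451 0.134 ]
wrist oil_bottle 0.61 [325.5  68.1] [0.4796 0.2499 0.    ]
wrist stone 0.66 [334.3 297.4] [ 0.5143 -0.1151  0.    ]
mask 0.75 [306.3, 22.4, 55.0, 61.0] 2341
mask 0.59 [217.4, 35.4, 28.4, 29.8] 709
chipmask 0.56 [316.8, 242.7, 8.6, 7.2]
84   80  84  83  74  75  88  89  91  91 100 103 100 129 130 129 128 128 126 125 126 125 119 116 123 122 117 119 115 120 121 119 111 123 126 123  98 101  61  66  72  67  66 109 103 106
88  160 160 144 144 156 152 158  81  80  85  90  94  82  94 104 123 134 134 190 147 124 130 130 139 122 122 132 143 141 150 129 137 137 146 134 144  85 229 154 148 206 189 171 146 209
92  128 131 127 125 120 122 129 137 131 130 118 160 143 119 143 150 229 229 250 185 153 238 224 160 162 226 220 223 164 151 202 196 179 137 200 167 148 144 154 157 161 153 
[... 3010 characters left out ...]
0 240 241 241 240 240 240 241 241 240 241 241 243 243 242 241 242 242 241 242 243 242 242 243 243 243 243 243 242 243 241 242 244 241 242 241 248
164  137 154 151 246 243 241 240 242 242 242 241 242 242 242 241 240 241 242 243 242 242 241 243 243 243 241 241 243 243 243 243 242 243 243 242 243 242 241 242 243 241 242 242 219 246
168  233 231 233 229 216 244 245 215 206 254 244 229 194 224 249 237 237 170 240 242 245 211 219 244 244 235 222 218 234 241 237 224 168 158 244 187 139 163 242 231 197 197 227 224 237
172  151 152 149 156 153 158 168 146 152 155 170 148 151 148 164 149 148 147 136 177 148 149 142 141 154 156 154 142 155 168 184 192 147 168 195 220 216 148 180 223 240 141 172 216 166
```

```bash
python3 -m inch '[[0.5,[0.0015,0.045,0],[0,0,0]],[0.5,[0.003,0.09,0],[0,0,0]],[0.5,[0.0045,0.135,-0.01],[0,0,0]],[0.5,[0.0045,0.14,-0.03],[0,0,0]],[0.5,[0.0045,0.14,-0.062],[0,0,0]],[0.5,[0.0045,0.14,-0.062],[0,0,0]],[0.5,[0.0045,0.14,-0.062],[0,0,0]],[0.5,[0.0045,0.14,-0.062],[0,0,0]]]' | grep -E tcp
cat > rect.py <<'E'
from h import *
def rectify(c,s,im,org,yaw,xs,ys,z):
    w=robot.camera_info(c);H=np.array(w['hand_eye']);T=R.from_euler('xyz',s['ee_rot']).as_matrix()
    a=np.radians(yaw);X,Y=np.meshgrid(xs,ys);X=X/1000;Y=Y/1000
    P=np.stack([org[0]+X*np.cos(a)-Y*np.sin(a),org[1]+X*np.sin(a)+Y*np.cos(a),0*X+z],-1)
    v=((P-np.array(s['tcp_pos']))@T-H[:3,3])@H[:3,:3]
    r=np.hypot(v[...,0],v[...,1]); f=np.arctan2(r,v[...,2])*w['fx']/r
    return cv2.remap(im,(v[...,0]*f+w['cx']).astype(np.float32),(v[...,1]*f+w['cy']).astype(np.float32),cv2.INTER_LINEAR)
E
python3 - <<'E'
from rect import *
import pickle
np.set_printoptions(precision=4,suppress=True,linewidth=250)
s8=pickle.load(open('s8.pkl','rb'));
g=cv2.cvtColor(rectify('wrist',s8,np.load('w8.npy'),(.5165,-.110),9.85,np.arange(-36,37,6),np.arange(-88,90,8),.026),cv2.COLOR_RGB2GRAY)
print(g)
s=robot.sense(); print(s['tcp_pos'],s['ee_rot'],s['qpos'])
im=robot.read_camera('wrist'); cv2.imwrite('pics/w9.png',im[:,:,::-1])
for q,z in [('cap_center',.134),('oil_bottle',0)]:
    for r in robot.place_of(q,'wrist'): print(q,round(r['score'],2),np.round(r['xy'],1),atz('wrist',r['xy'],z,s))
for m in robot.masks_of('cap_center','wrist'): print('mask',m['score'],m['extent'])
g=cv2.cvtColor(rectify('wrist',s,im,(.486,.248),0,np.arange(-40,41,2),np.arange(40,-41,-2),.160),cv2.COLOR_RGB2GRAY)
for r in g: print(''.join('%4d'%v for v in r))
E
```

```text
tcp_pos: [0.4873, 0.2498, 0.2221]
[[ 33  30  36  37  34  34  32  35  38  34  33  32  35]
 [ 34  33  33  33  31  36  34  34  32  36  31  34  35]
 [ 35  35  32  34  34  33  35  26  32  32  34  34  33]
 [ 32  30  32  34  36  32  33  35  38  33  35  36  33]
 [115 168 198 136 127  99  67  45  37  38  45  69  78]
 [196 200 202 206 211 211 209 208 206 207 209 208 210]
 [216 206 205 207 208 209 208 213 216 215 216 213 214]
 [194 212 204 209 212 213 213 220 223 219 213 210 217]
 [208 217 211 210 209 215 220 218 217 212 210 165 150]
 [205 209 206 204 209 214 220 212 143 127 124 128 132]
 [201 209 147 137 124 127 129 129 131 133 129 131 134]
 [123 128 129 131 134 130 128 128 129 130 131 133 130]
 [123 131 129 128 130 130 130 130 127 128 133 132 134]
 [130 129 130 128 123 129 128 128 132 131 133 135 132]
 [125 129 135 132 127 126 127 133 135 134 133 137 130]
 [132 130 130 130 130 128 129 135 138 138 134 132 140]
 [131 130 130 133 132 129 132 135 138 134 131 134 131]
 [128 126 128 132 132 133 135 135 135 133 129 128 135]
 [129 126 127 128 127 133 136 136 133 131 129 134 128]
 [127 128 130 129 127
[... 6713 characters left out ...]
 140 150 148 137 134 143 144 145 144 141
 137 142 146 145 146 148 139 139 138 137 140 145 153 146 142 148 145 147 151 150 152 143 144 142 143 141 146 142 139 134 133 142 148 146 141 140 143 145 140 139 135
 136 140 144 149 149 145 147 146 140 142 136 143 150 149 144 142 139 145 151 156 145 145 143 146 143 139 141 146 145 141 137 141 149 145 141 143 147 143 142 137 139
 131 137 146 149 146 142 150 154 152 146 146 146 149 150 146 138 137 140 146 153 147 143 145 146 136 129 136 148 153 152 144 146 154 152 143 145 146 146 144 144 148
 133 138 143 146 145 138 146 154 156 156 150 149 143 151 152 146 142 141 148 148 146 151 150 139 137 132 132 134 140 143 146 154 160 156 145 142 149 145 147 150 158
```

The stone is clear, and the tray holds one two-chip-sized cluster plus one separate chip. The cap's bar top is at about (0.4845, 0.247) with a yaw of about -33.7°. I turn the tool +53.4° and re-measure by fitting the bar's rectangle.

```bash
python3 -m inch '[[0.5,[-0.001,-0.002,0],[0,0,8.4]],[0.5,[-0.001,-0.002,0],[0,0,16.8]],[0.5,[-0.001,-0.002,0],[0,0,25.2]],[0.5,[-0.001,-0.002,0],[0,0,33.6]],[0.5,[-0.001,-0.002,0],[0,0,42]],[0.5,[-0.001,-0.002,0],[0,0,50.4]],[0.5,[-0.001,-0.002,0],[0,0,53.4]],[0.5,[-0.001,-0.002,0],[0,0,53.4]]]' | grep -E tcp
python3 -m inch '[[0.5,[0,0,0],[0,0,0]],[0.5,[0,0,0],[0,0,0]],[0.5,[0,0,0],[0,0,0]]]' | grep -E tcp
python3 - <<'E'
from rect import *
np.set_printoptions(precision=4,suppress=True,linewidth=250)
s=robot.sense(); print(s['tcp_pos'],s['ee_rot'],s['qpos'])
im=robot.read_camera('wrist'); cv2.imwrite('pics/w10.png',im[:,:,::-1])
for q,z in [('cap_center',.134),('oil_bottle',0)]:
    for r in robot.place_of(q,'wrist')[:1]: print(q,round(r['score'],2),np.round(r['xy'],1),atz('wrist',r['xy'],z,s))
yaw=np.degrees(s['ee_rot'][2])
g=cv2.cvtColor(rectify('wrist',s,im,s['tcp_pos'],yaw,np.arange(-32,33,2),np.arange(32,-33,-2),.160),cv2.COLOR_RGB2GRAY)
for y,r in zip(np.arange(32,-33,-2),g): print('%4d:'%y+''.join('%4d'%v for v in r))
E
```

```text
tcp_pos: [0.4854, 0.2477, 0.2208]
tcp_pos: [0.485, 0.2478, 0.2202]
[0.485  0.2478 0.2202] [3.1414 0.0002 2.5548] [-0.2084  0.3193 -0.3917  1.4879  0.123   1.3585  0.3759]
cap_center 0.91 [325.3 198.5] [0.4868 0.2507 0.134 ]
oil_bottle 0.76 [321.4 171.9] [0.4848 0.2481 0.    ]
  32: 121 120 121 117 118 116 123 130 125 124 126 131  87 114 204 204 125 102 105 103 103 105 108 107 105 102 109 108 109 105 108 107 102
  30: 124 115 118 123 119 116 120 126 132 127 125 112  71 175 211 211 214  99 104 105 105 105 108 105 104 102 104 108 107 106 107 108 104
  28: 130 123 120 121 121 120 123 128 132 132 129 134  70 159 214 209 175 101 106 103 103 128 144 193 210 230 227 226 190 134  93 107 104
  26: 130 128 124 124 121 121 125 127 133 134 133 132  72 101 110 143 105 102 107 121 139 219 223 227 231 236 239 240 243 246 239 206 105
  24: 127 123 122 124 120 122 122 126 130 131 126 117  73 103 103 119 130 136 139 144 137 138 173 164 224 244 243 244 246 247 247 248 247
  22: 129 132 127 128 133 130 125 126 127 129 123 121  76 140 137 141 140 140 142 141 140 140 142 145 123 140 228 252 250 249 249 249
[... 3030 characters left out ...]
14 216 220
 -24:  76  73  68  68  59  60  60  63  61  63  72  67  69  63  68  69  64  73  86 127 130 127 153 159 171 172 182 191 195 203 208 203 174
 -26:  71  72  70  69  62  60  58  59  61  61  71  66  65  79 129 126  89  63  65  64 109 110 130 169 180 171 180 173 219 160 121  92 106
 -28:  70  67  67  66  60  59  59  62  58  63  67  68  65 112 126 128 117  61  64  65  66  65  68  72  90 104  93  97  80  97 108 110 107
 -30:  65  64  63  63  58  63  57  59  59  63  65  66  66 102 129 126  95  67  63  64  64  64  65  62  95  86  90 105 111 108 106 109 108
 -32:  62  66  62  61  63  64  61  62  62  63  69  67  65  64  80  85  62  66  68  65  59  92  71 106 107 106 106 105 111 107 111 112 106
```

The bar fits to within about 1 mm of the tool axis and is aligned with it. Descend and grip.

```bash
python3 -m inch '[[0.5,[-0.001,-0.0005,-0.04],[0,0,0]],[0.5,[-0.001,-0.0005,-0.075],[0,0,0]],[0.5,[-0.001,-0.0005,-0.095],[0,0,0]],[0.5,[-0.001,-0.0005,-0.103],[0,0,0]],[0.5,[-0.001,-0.0005,-0.103],[0,0,0]],[-0.3,[-0.001,-0.0005,-0.103],[0,0,0]],[-0.3,[-0.001,-0.0005,-0.103],[0,0,0]],[-0.3,[-0.001,-0.0005,-0.103],[0,0,0]]]' 40 | tail -5
python3 -m inch '[[-1,[0,0,0],[0,0,0]],[-1,[0,0,0],[0,0,0]],[-1,[0,0,0],[0,0,0]],[-1,[0,0,0],[0,0,0]],[-1,[0,0,0],[0,0,0]]]' 40
```

```text
tcp_pos: [0.4849, 0.2478, 0.1185]
ee_rot: [3.139, 0.001, 2.555]
contact_force: [0.8, 0.7, -0.2]
gripper_width: 0.0301
gripper_force: 0.0
time_s: 23.3
tcp_pos: [0.4845, 0.2475, 0.1176]
ee_rot: [3.14, 0.001, 2.555]
contact_force: [0.8, 0.4, 3.8]
gripper_width: 0.015
gripper_force: 43.6
```

```bash
python3 -m inch '[[-1,[0,0,0],[0,0,0]],[-1,[0,0,0],[0,0,0]],[-1,[0,0,-0.003],[0,0,0]],[-1,[0,0,-0.005],[0,0,0]],[-1,[0,0,-0.007],[0,0,0]],[-1,[0,0,-0.0075],[0,0,0]],[-1,[0,0,-0.0075],[0,0,0]],[-1,[0,0,-0.0075],[0,0,0]]]' 90
```

```text
time_s: 24.1
tcp_pos: [0.4841, 0.2479, 0.1102]
ee_rot: [3.141, 0.0, 2.556]
contact_force: [-1.4, -0.4, 6.3]
gripper_width: 0.0136
gripper_force: 101.7
```

```bash
for i in 1 2 3; do python3 -m inch '[[-1,[0,0,-0.001],[0,0,0]],[-1,[0,0,-0.001],[0,0,0]],[-1,[0,0,-0.001],[0,0,0]]]' 90 | grep -E 'tcp|contact'; done
```

```text
tcp_pos: [0.4841, 0.2479, 0.1094]
contact_force: [-1.2, -0.3, 7.2]
tcp_pos: [0.4841, 0.2479, 0.1085]
contact_force: [-0.6, 0.2, 7.7]
tcp_pos: [0.4841, 0.2479, 0.1081]
contact_force: [-2.3, -0.6, 10.5]
```

Hard stop found near a TCP z of 0.1083 (10.5 N). I back off to about 0.1100, which is roughly 5.8 mm pressed, and turn anticlockwise.

```bash
python3 -m inch '[[-1,[0,0,0.0025],[0,0,0]],[-1,[0,0,0.0025],[0,0,0]],[-1,[0,0,0.0025],[0,0,6]],[-1,[0,0,0.0025],[0,0,12]],[-1,[0,0,0.0025],[0,0,18]],[-1,[0,0,0.0025],[0,0,24]],[-1,[0,0,0.0025],[0,0,24]]]' 90; python3 - <<'E'
from h import *
print(robot.sense()['ft_torque'])
E
```

```text
time_s: 25.7
tcp_pos: [0.4841, 0.2474, 0.1097]
ee_rot: [3.141, 0.0, 2.976]
contact_force: [-1.2, -0.1, 8.0]
gripper_width: 0.0136
gripper_force: 101.9
[-0.19077629  0.20362334  0.00915609]
```

```bash
python3 -m inch '[[-1,[0,0,0],[0,0,7]],[-1,[0,0,0],[0,0,14]],[-1,[0,0,0],[0,0,21]],[-1,[0,0,0],[0,0,28]],[-1,[0,0,0],[0,0,35]],[-1,[0,0,0],[0,0,42]],[-1,[0,0,0],[0,0,48.8]],[-1,[0,0,0],[0,0,48.8]]]' 90; python3 -m inch '[[-1,[0,0,0],[0,0,0]],[-1,[0,0,0],[0,0,0]]]' 90;python3 - <<'E'
from h import *
print(robot.sense()['ft_torque'],robot.sense()['qpos'])
E
```

```text
time_s: 26.5
tcp_pos: [0.4836, 0.2456, 0.1092]
ee_rot: [-3.14, -0.003, -2.456]
contact_force: [-2.3, -3.2, 7.7]
gripper_width: 0.0138
gripper_force: 101.8
time_s: 26.7
tcp_pos: [0.4835, 0.2455, 0.1092]
ee_rot: [-3.14, -0.003, -2.458]
contact_force: [-1.1, -3.5, 7.3]
gripper_width: 0.0137
gripper_force: 101.8
[-0.66174258  0.40947743  0.0312012 ] [-0.02885295  0.44649371 -0.6419944   1.65648115  0.29066823  1.13844714
  1.50696159]
```

```bash
python3 -m inch '[[-1,[0,0,0.003],[0,0,0]],[-1,[0,0,0.007],[0,0,0]],[-1,[0,0,0.011],[0,0,0]],[-1,[0,0,0.015],[0,0,0]],[-1,[0,0,0.015],[0,0,0]]]' 90
```

```text
time_s: 27.2
tcp_pos: [0.4837, 0.2465, 0.1238]
ee_rot: [-3.141, -0.002, -2.458]
contact_force: [-0.8, -2.0, 1.2]
gripper_width: 0.0139
gripper_force: 100.7
```

Only +1 N during the rise, with no downward resistance, so the cap is free. Continue the lift.

```bash
python3 -m inch '[[-1,[0,0,0.008],[0,0,0]],[-1,[0,0,0.018],[0,0,0]],[-1,[0,0,0.028],[0,0,0]],[-1,[0,0,0.038],[0,0,0]],[-1,[0,0,0.045],[0,0,0]],[-1,[0,0,0.048],[0,0,0]],[-1,[0,0,0.048],[0,0,0]],[-1,[0,0,0.048],[0,0,0]]]' 90
python3 - <<'E'
from h import *
np.set_printoptions(precision=4,suppress=True)
s=robot.sense(); print(s['tcp_pos'])
for c in ('side','scene','wrist'):
  save(c,'z_%s.png'%c)
  for q,z in [('cap_center',s['tcp_pos'][2]+.0165),('mouth',.134),('oil_bottle',0),('scraper_center',.027)]:
    for r in robot.place_of(q,c)[:3]: print(c,q,round(r['score'],2),np.round(r['xy'],1),atz(c,r['xy'],z,s))
E
```

```text
time_s: 28.0
tcp_pos: [0.4838, 0.247, 0.1718]
ee_rot: [3.142, -0.001, -2.457]
contact_force: [-0.3, 0.8, -1.4]
gripper_width: 0.0135
gripper_force: 100.6
[0.4838 0.247  0.1718]
side cap_center 0.84 [334.2 311.1] [0.2844 0.3906 0.1883]
side cap_center 0.63 [244.5 315.5] [0.429  0.4867 0.1883]
side cap_center 0.61 [283.6 231.1] [0.4918 0.2514 0.1883]
side mouth 0.9 [289.8 246.5] [0.483  0.2414 0.134 ]
side oil_bottle 0.83 [289.4 284.1] [0.4862 0.2445 0.    ]
side scraper_center 0.95 [383.  156.9] [ 0.4977 -0.3501  0.027 ]
scene cap_center 0.85 [240.2 142.1] [0.4893 0.2505 0.1883]
scene cap_center 0.51 [222.7 161.9] [0.3982 0.2172 0.1883]
scene cap_center 0.48 [203.  207.7] [0.2551 0.1163 0.1883]
scene mouth 0.82 [243.9 157.1] [0.4931 0.2495 0.134 ]
scene oil_bottle 0.69 [247.3 193. ] [0.4837 0.2487 0.    ]
scene scraper_center 0.92 [416.5 291.1] [ 0.4879 -0.3455  0.027 ]
wrist cap_center 0.94 [404.1 279.9] [0.4703 0.2978 0.1883]
wrist cap_center 0.63 [426.4  99.3] [0.3901 0.239  0.1883]
wrist cap_center 0.57 [324.3 255.6] [0.4867 0.2521 0.1883]
wrist oil_bottle 0.69 [317.7 179.7] [0.4866 0.2447 0.    ]
```

```bash
python3 -c "
from station import robot
print(robot.finish_job())"
```

```text
the job is handed in; nothing more can be done
None
```

I handed the job in at about 28 s. The stone is wiped clear into the tray, though two of the three chips there show only as one two-chip-sized cluster. The scraper stands on the desk where it was first found, and the freed cap is held level about 3 cm above the bottle's mouth.

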